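# Turn the drum mixer filler-neck up

### The arm

A 6-joint arm with a two-finger parallel gripper is mounted at the origin on a cart in front of the work surface, level with it; the furniture and walls round the work are solid. World frame = base frame: x ahead of the robot, y to its left, z up, the work surface at z = 0. Lengths are in m, angles in degrees, forces in N, time in s.
With the tool pointing down it reaches from about 0.25 to 0.725 m from the base axis. Payload 9.7 kg.
Tool frame: the origin (TCP) lies on the centre line of the jaws, within the pads' length; the fingertips stand 19 mm ahead of it and the grasp point (between the pads) is the TCP; z points along the fingers, y is the direction in which the jaws open and shut (so a half turn about z gives the same grasp; the last joint's range is limited). The gripper opens to 85 mm and grips with 20 to 120 N. Pads are 22 mm wide; open, the fingers measure 114 mm over their backs; the gripper's body (76 mm by 85 mm) begins 54 mm behind the grasp point. The pads swing forward as they close: fully open they stand 13 mm farther back than shut.
Start: joints at [-67.38, 4.979, 10.078, 95.1, 0, 90], TCP at [0.212, -0.508, 0.25] pointing down, gripper open.
Joint ranges: [-179.16, 179.16], [-48.56, 103.87], [-65.8, 70.77], [-126.05, 130.52], [-82.76, 87.17], [-180, 180]. Speed limits (degrees/s): [127.2, 127.2, 147.25, 180, 180, 180].

### API

Orientations are given as [roll, pitch, yaw] about the fixed x, y, z axes, in that order (R = Rz(yaw) Ry(pitch) Rx(roll)).
In Python, from workcell import bot gives the robot as it stands.
- The arm moves only by the tool servo_tool, never from a script. Its argument "motion" is a list that holds one entry, the list of rows, each a list of 6 numbers: the shift along the tool's x, y, z in mm, then the turn, a rotation vector about the tool's x, y, z in rad. A call has 1 to 5 rows; each row shifts and turns the commanded pose from where the row before left it, along the tool's axes as they then stand; what a row does not reach is not made up. A row lasts 1/10 s, in which the tool goes at most 50 mm and 8.59 degrees, less where a joint would pass 70% of its speed; a pose out of reach is approached as far as the arm can. A call is refused whole if a number of a shift passes 50 or a number of a turn 0.15, either way. A call with a gripper value outside its range is refused whole. "gripper" is the finger opening in mm, from 0 to 85.4, set as the call begins (left out, the last holds). The fingers move at their own pace and stop on an object; "newtons" is the grip in N (left out, the last holds). Time passes only in rows, so rows that do not move let the fingers close. It gives the time, the measured TCP pose, the force and the opening at its end, in the units of the state.
- bot.get_obs(): the state, without advancing time (a new reading comes with each control period).
- bot.camera(name): name is "side" or "top" or "wrist"; returns a dict with "color" (480x640x3 uint8, red, green, blue), "fx", "fy", "cx", "cy" (pixels), "R" (3x3) and "t" (3): a world point X has camera coordinates R X + t. Camera axes: x right, y down, z forward; pixel columns grow to the right and rows downward; lengths in m; the calibration is good to about 2 mm. A picture is of the moment at which its call begins. There is no depth.
- bot.job_done(): hands the job in, once; it reports no verdict.
Trained networks look in a picture, given as the dict that the camera call returned (one of the last four; its "shot" number tells which), for a name from the list of things; names that differ only in an ending like _2 or _b are one class to them, and where a whole thing is asked for, a point or a joint stands for the part that bears it (a point fixed in the world has none). Each returns a list of dicts, best first, with "confidence" (0 to 1); they miss things now and then, are a little off and sometimes report something else, mostly with a low value. They report only what shows in the picture. A call takes as long as a camera call. They do not tell look-alikes from the thing itself.
- bot.look_for(picture, label): "rect" ([left, top, width, height] in pixels, round what is visible of it).
The state is a dict: "time": time; "q": joint angles; "qd": joint speeds; "joint_efforts": joint torques, N m; "ee_pos": TCP position; "tcp_rot": TCP orientation; "wrist_force": force on the tool from outside, world axes, zero at the start; "torque": the same for the moment, N m; "opening": finger opening in m.
Only numpy, scipy, OpenCV 4.12 (cv2) and the standard library are available. Lean on these libraries where they do the work, as an engineer would, in place of code of your own. Each camera call takes 0.05 s, during which the arm holds its last target.

### The job

The hand-turned drum mixer stopped with its blue-capped filler neck pointing the wrong way. Without grasping anything, gently push one spoke after another of its spoked wheel with the shut fingertips until the filler neck (and the red-ended spoke in line with it) points straight up, then leave the wheel at rest and come clear. Push only the spokes: do not touch the white drum or its neck, do not lift or shove the mixer, and leave the cup, bottle and vial beside it where they stand.

Things in the scene. Friction and masses are not known exactly. Their poses are not given: they have to be found in the camera images.
- mixer: Drum mixer, a loose stand of about 3.6 kg on rubber feet. White base 200 x 150 mm, top 18 mm above the worktop. Origin on the worktop, 130 mm under the axle; -x is the front (spoked wheel, robot side), y lies in the wheel's plane, z up. The level axle runs along x. Uprights 36 mm wide at x = -46 and +98 mm carry it in 42 mm round bearings, topping out 151 mm above the worktop.
- wheel (a joint): Angle of wheel, axle and drum, which turn together, either way, without stops. 0 = neck and red-ended spoke straight up; grows clockwise seen from the front (robot side): at pi/2 the neck points to the mixer's -y. A full turn (2 pi) is the same as 0; it starts between 1.4 and 4.9. Drag 0.12 N m (about 2 N at a spoke); it stays where it is left.
- hub (a point): Centre of the spoked wheel, on the axle 130 mm above the worktop, at x = -86 mm of the mixer; axes as the mixer's (does not turn). No rim: six bare steel spokes, 10 mm thick, 60 degrees apart, lie in the plane across x through this point; each ends in an 18 mm ball, ball centre 86 mm and outermost point 95 mm from here. One ball is red, five black. Hub 40 mm across.
- red_end (a point): Centre of the red ball at the end of the spoke in line with the filler neck, 86 mm from the hub's centre; it turns with the wheel and its z axis points outward along the spoke.
- drum: White drum, 108 mm across, between x = -20 and +72 mm of the mixer on the same axle. The filler neck stands out of its side, in line with the red-ended spoke. Origin on the axle (130 mm above the worktop, over the mixer's origin); its own z axis points along the neck.
- neck_top (a point): Centre of the top of the neck's blue cap (36 mm across), 88 mm from the axle's centre line, 26 mm behind the drum's origin; its z axis points out along the neck.
- yellow_cup: Loose sample cup with a yellow lid, 65 mm across and 67 mm high, standing beside the mixer; origin at the centre of its underside.
- amber_bottle: Loose amber dropper bottle with a black top, 36 mm across and 100 mm high, standing beside the mixer; origin at the centre of its underside.
- blue_vial: Loose clear vial with a blue cap, 24 mm across and 77 mm high, standing beside the mixer's front corner; origin at the centre of its underside.
Not all that is in view belongs to the job. There is more than one size of the yellow_cup; the job needs the middle-sized.

How it is judged (in metres and radians):
At the end, for the whole second after the job is handed in: The filler neck points up within 0.1 rad (about 6 degrees), the wheel is at rest, the mixer stands flat within 15 mm of where it stood, and the cup, bottle and vial stand upright within 20 mm of where they stood (angle between each of neck_top, yellow_cup, amber_bottle, blue_vial's own z axis and vertical below 0.1 rad and height (world z) of neck_top above 0.2 m and velocity of joint wheel between -0.03 and 0.03 rad/s and distance of mixer from where it was at the start of the episode below 0.015 m and angle between mixer's own z axis and vertical below 0.03 rad and distance of each of yellow_cup, amber_bottle, blue_vial from where it was at the start of the episode below 0.02 m); the robot touches nothing.
It fails at once if the robot touches the drum or its filler neck (contact force between any of the fingers, the arm and drum above 0.5 N).
It fails at once if the fingers press or squeeze the mixer with more than 15 N (contact force between the fingers and mixer above 15 N).
It fails at once if the mixer is lifted, tipped or shoved by more than 15 mm (distance of mixer from where it was at the start of the episode above 0.015 m or angle between mixer's own z axis and vertical above 0.05 rad).
It fails at once if the cup, bottle or vial is lifted, knocked over or moved by more than 20 mm (distance of any of yellow_cup, amber_bottle, blue_vial from where it was at the start of the episode above 0.02 m or angle between any of yellow_cup, amber_bottle, blue_vial's own z axis and vertical above 0.3 rad).
It also fails if it takes over 62 s, if anything falls off the work surface, if the arm or the gripper's body presses on something with over 40 N, if the wrist force passes 120 N, or if a joint passes its speed limit or range.

## Working session

There is one attempt and no reset: what is moved stays moved. The work goes in short steps, Python scripts to look and compute and a tool call to move; the robot and the scene stay as the last step left them, time stands still between calls to the robot, and variables do not carry over. Pictures are saved under pics/ and viewed, and the job is handed in when it is done.

Besides the shell and the picture viewer there is one more tool, called by a JSON object that holds its "fn" and its "kwargs", one argument or row to a line. servo_tool: Moves the arm, as the interface text tells. Its arguments: {"type":"object","properties":{"motion":{"type":"array","items":{"type":"array","items":{"type":"array","items":{"type":"number"}}}},"gripper":{"type":"number"},"newtons":{"type":"number"}},"required":["motion"]}

```bash
mkdir -p pics; ls
python3 - <<'E'
from workcell import bot
import cv2
print(bot.get_obs())
for n in ["side","top","wrist"]:
    p=bot.camera(n); cv2.imwrite(f"pics/{n}0.png",p["color"][:,:,::-1])
    print(n,p["fx"],p["cx"],p["cy"],p["R"],p["t"])
    for l in ["mixer","red_end","hub","drum","neck_top","yellow_cup","amber_bottle","blue_vial","wheel"]:
        try: print(l,[(d["rect"],round(d["confidence"],2)) for d in bot.look_for(p,l)][:4])
        except Exception as e: print(l,e)
E
```

```text
pics
{'time': 0.0, 'q': array([-6.73801110e+01,  5.01273729e+00,  1.00335476e+01,  9.50992563e+01,
        1.95293378e-03,  9.00031295e+01]), 'qd': array([ 0.02973427,  0.01937421, -0.01016857, -0.00304328, -0.02717346,
        0.02141487]), 'joint_efforts': array([-1.60878277e-03, -5.20393753e+01,  4.64799035e+01,  1.66053465e-02,
       -1.03132572e-04, -2.04323726e-05]), 'ee_pos': array([ 0.21146834, -0.50749984,  0.24955922]), 'tcp_rot': array([-1.79921554e+02, -1.94864718e-03,  2.26167568e+01]), 'wrist_force': array([-0.56021215, -0.26650408, -0.17280041]), 'torque': array([-0.00594999, -0.01179374, -0.00600119]), 'opening': 0.08560567385787227}
side 463.24602416336734 320.72674569611365 245.91010339111386 [[-0.88862047 -0.45814247 -0.02142746]
 [-0.23106335  0.48755304 -0.84196304]
 [ 0.39618605 -0.7432345  -0.53910954]] [0.52458307 0.27927206 0.70677645]
mixer [([239.7, 225.8, 129.8, 125.7], 0.6), ([259.9, 224.2, 68.3, 76.6], 0.55)]
red_end [([260.2, 226.4, 109.7, 90.8], 0.89)]
hub [([241.7, 226.4, 129.6, 124.3], 0.82)]
drum [([258.8, 226.7, 67.6, 76.8], 0.98)]
neck_top [([266
[... 744 characters left out ...]

drum [([284.0, 197.7, 48.0, 48.6], 0.57)]
neck_top [([279.3, 198.7, 52.9, 46.3], 0.91)]
yellow_cup [([370.5, 212.8, 25.9, 26.8], 0.89), ([411.5, 231.3, 23.7, 16.7], 0.85), ([407.9, 170.6, 39.1, 39.8], 0.8)]
amber_bottle [([225.9, 221.8, 15.8, 18.7], 0.45)]
blue_vial [([363.8, 271.8, 16.5, 10.8], 0.47)]
wheel [([261.8, 198.1, 77.9, 80.6], 0.68)]
wrist 369.81668786162095 317.2311942611949 244.44742967769528 [[ 3.84538110e-01 -9.23109112e-01 -9.35440893e-05]
 [-8.91451634e-01 -3.71376911e-01  2.59601954e-01]
 [-2.39675669e-01 -9.97434547e-02 -9.65715702e-01]] [-0.5499667  -0.03554906  0.37780932]
mixer []
red_end []
hub []
drum []
neck_top []
yellow_cup []
amber_bottle []
blue_vial []
wheel []
```

Run:
```python
import cv2
a=cv2.imread("pics/side0.png"); cv2.imwrite("pics/side0c.png",cv2.resize(a[180:390,200:440],None,fx=3,fy=2.85,interpolation=cv2.INTER_CUBIC))
a=cv2.imread("pics/top0.png"); cv2.imwrite("pics/top0c.png",cv2.resize(a[160:300,210:460],None,fx=3.2,fy=3.2,interpolation=cv2.INTER_CUBIC))
```

```text
(no output)
```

View pics/side0.png

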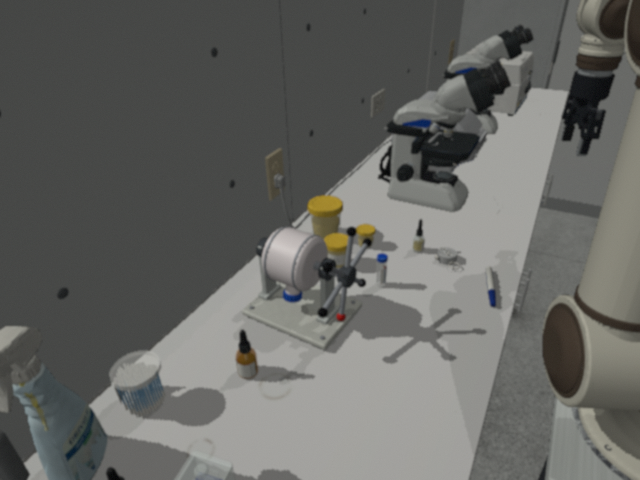

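View pics/top0.png

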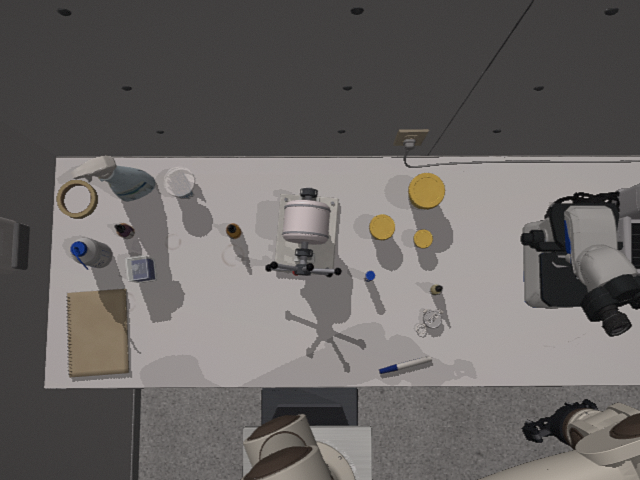

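```bash
echo
```

```text
(no output)
```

View pics/side0c.png

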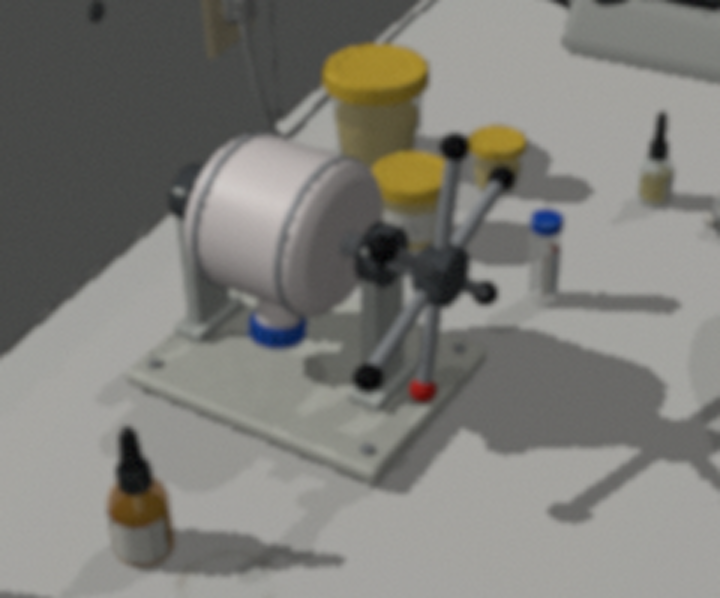

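View pics/top0c.png

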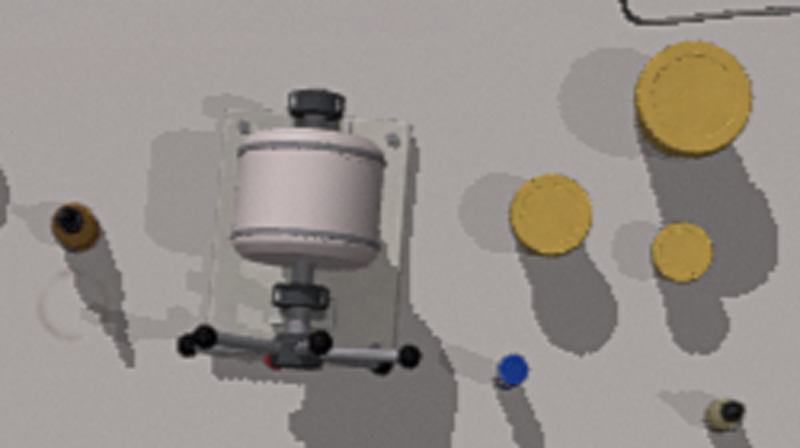

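```bash
cat > h.py <<'E'
import numpy as np
from scipy.optimize import least_squares
def proj(p,X):
    X=np.atleast_2d(X); c=X@np.asarray(p["R"]).T+np.asarray(p["t"])
    return np.c_[p["fx"]*c[:,0]/c[:,2]+p["cx"],p["fy"]*c[:,1]/c[:,2]+p["cy"]]
def M(x,y,yaw): 
    c,s=np.cos(yaw),np.sin(yaw); return lambda P:np.atleast_2d(P)@np.array([[c,s,0],[-s,c,0],[0,0,1]])+[x,y,0]
def balls(th):
    a=th+np.arange(6)*np.pi/3
    return np.c_[-0.086+0*a,-0.086*np.sin(a),0.130+0.086*np.cos(a)]
def ground(p,u,v,z):
    R=np.asarray(p["R"]);t=np.asarray(p["t"]);d=R.T@np.array([(u-p["cx"])/p["fx"],(v-p["cy"])/p["fy"],1]);o=-R.T@t
    return o+d*(z-o[2])/d[2]
E
python3 - <<'E'
from h import *
from workcell import bot
import cv2
from scipy.optimize import linear_sum_assignment
s=bot.camera("side");t=bot.camera("top")
S=np.array([(351.7,231.6),(367.7,242.8),(361.7,282.8),(323,312.3),(327.7,265.3)]);Sr=np.array([340.7,317.2]);Sh=np.array([346.7,275.4])
T=np.array([(268.8,267.8),(274,265),(310,266.9),(337.8,271.2),(329.7,274.4)]);Tr=np.array([294.4,272.5])
def res(q,full=False):
    m=M(*q[:3]);B=m(balls(q[3]));r=[]
    for p,A,Ar in((s,S,Sr),(t,T,Tr)):
        b=proj(p,B);r.append(b[0]-Ar)
        C=np.linalg.norm(A[:,None]-b[None,1:],axis=2);i,j=linear_sum_assignment(C)
        r+=list(A[i]-b[1+j])
    r.append(proj(s,m([[-0.086,0,.13]]))[0]-Sh)
    return np.ravel(r)
best=min((least_squares(res,[0.6,0.03,yw,th],loss='soft_l1') for yw in(-.2,0,.2) for th in (2,2.5,3,3.5,4)),key=lambda r:r.cost)
q=best.x;print(q,best.cost,res(q).reshape(-1,2).round(1).tolist())
m=M(*q[:3]);print("hub",m([[-.086,0,.13]]),"balls",m(balls(q[3])).round(3).tolist())
np.save("q.npy",q)
for n,p in(("side",s),("top",t)):
    a=p["color"][:,:,::-1].copy();P=list(m(balls(q[3])))+list(m([[x,y,.018] for x in(-.1,.1) for y in(-.075,.075)]))+list(m([[-.086,0,.13],[.026,-.088*np.sin(q[3]),.13+.088*np.cos(q[3])]]))
    o=(230,200) if n=="side" else (240,170)
    k=4.5
    a=cv2.resize(a[o[1]:o[1]+130,o[0]:o[0]+160],None,fx=k,fy=k,interpolation=cv2.INTER_CUBIC)
    for u,v in proj(p,P): cv2.circle(a,(int((u-o[0]+.5)*k),int((v-o[1]+.5)*k)),4,(0,255,0),1)
    cv2.imwrite(f"pics/{n}_fit.png",a)
# neighbors: cap rect centers in top
for nm,rc,z in(("cup",(370.5,212.8,25.9,26.8),.067),("vial",(363.8,271.8,10,10.8),.077),("bottle",(225.9,221.8,15.8,18.7),.08)):
    print(nm,ground(t,rc[0]+rc[2]/2,rc[1]+rc[3]/2,z))
print("vialcap",ground(t,370,275.5,.077), bot.get_obs()["time"])
E
```

```text
[ 0.61470211  0.00440988 -0.08220566  3.3676514 ] 2.940391216614666 [[0.3, -0.5], [-0.6, 0.9], [0.0, 0.3], [-0.1, -0.2], [0.2, 0.5], [-0.3, -0.8], [0.7, -0.7], [0.7, 0.0], [0.2, -0.2], [-0.1, -0.2], [0.3, -0.3], [1.3, 0.7], [-0.3, -0.1]]
hub [[0.52899253 0.01147161 0.13      ]] balls [[0.531, 0.031, 0.046], [0.536, 0.093, 0.105], [0.534, 0.074, 0.189], [0.527, -0.008, 0.214], [0.522, -0.07, 0.155], [0.524, -0.051, 0.071]]
cup [ 0.64120994 -0.18832297  0.067     ]
vial [ 0.51439107 -0.14935983  0.077     ]
bottle [0.62811113 0.1795388  0.08      ]
vialcap [ 0.51851752 -0.15233861  0.077     ] 1.6
```

View pics/side_fit.png

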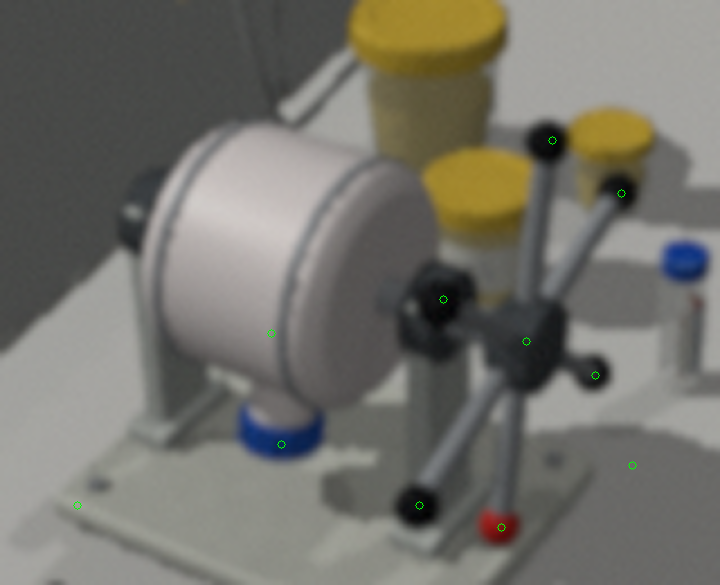

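View pics/top_fit.png

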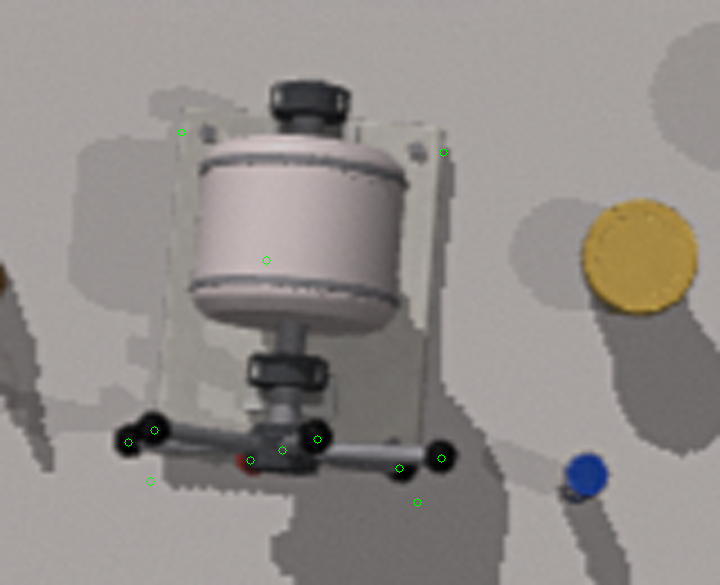

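{"fn": "servo_tool", "kwargs": {
  "motion": [
    [[44,-10,-10,0,0,-0.09],[44,-10,-10,0,0,-0.09],[44,-10,-10,0,0,-0.09],[44,-10,-10,0,0,-0.09],[44,-10,0,0,0,-0.09]]
  ],
  "gripper": 0,
  "newtons": 20
}}

```text
time: 2.1
ee_pos: [0.369, -0.3463, 0.2915]
tcp_rot: [179.9, 0.0, 48.6]
wrist_force: [0.6, -0.2, -0.0]
opening: 0.0122
```

{"fn": "servo_tool", "kwargs": {
  "motion": [
    [[44,-10,0,0,0,-0.09],[44,-10,0,0,0,-0.09],[44,-10,0,0,0,-0.09],[44,-10,0,0,0,-0.09],[44,-10,0,0,0,-0.09]]
  ]
}}

```text
time: 2.6
ee_pos: [0.439, -0.1334, 0.2902]
tcp_rot: [180.0, -0.0, 74.4]
wrist_force: [1.1, -0.4, 1.0]
opening: 0.0001
```

{"fn": "servo_tool", "kwargs": {
  "motion": [
    [[39,-10,-2,0,0,-0.048],[39,-10,-2,0,0,-0.048],[39,-10,-2,0,0,-0.048],[39,-10,-2,0,0,-0.048],[0,0,0,-0.1,0,0]]
  ]
}}

```text
time: 3.1
ee_pos: [0.4318, 0.0288, 0.297]
tcp_rot: [174.4, -0.0, 85.5]
wrist_force: [0.2, 0.2, -0.7]
opening: 0.0
```

{"fn": "servo_tool", "kwargs": {
  "motion": [
    [[0,0,0,-0.14,0,0],[0,0,0,-0.14,0,0],[0,0,0,-0.14,0,0],[0,0,0,-0.14,0,0],[0,0,0,-0.14,0,0]]
  ]
}}

```text
time: 3.6
ee_pos: [0.4572, 0.0319, 0.3047]
tcp_rot: [135.8, 0.4, 84.8]
wrist_force: [1.3, -1.3, 1.3]
opening: -0.0004
```

{"fn": "servo_tool", "kwargs": {
  "motion": [
    [[0,0,0,-0.14,0,0],[0,0,0,-0.14,0,0],[0,0,0,-0.14,0,0],[0,0,0,0,0,0],[0,0,0,0,0,0]]
  ]
}}

```text
time: 4.1
ee_pos: [0.5485, 0.063, 0.3277]
tcp_rot: [116.4, 1.5, 83.2]
wrist_force: [-0.7, -0.6, 0.7]
opening: 0.0001
```

Run:
```python
from workcell import bot
import cv2
o=bot.get_obs(); print({k:o[k].round(3) if hasattr(o[k],'round') else o[k] for k in("time","q","ee_pos","tcp_rot")})
p=bot.camera("side"); cv2.imwrite("pics/side1.png",p["color"][:,:,::-1])
```

```text
{'time': 4.1, 'q': array([ 16.808, -48.517, -43.985,  33.153, -21.674,  99.747]), 'ee_pos': array([0.548, 0.063, 0.328]), 'tcp_rot': array([116.442,   1.476,  83.183])}
```

View pics/side1.png

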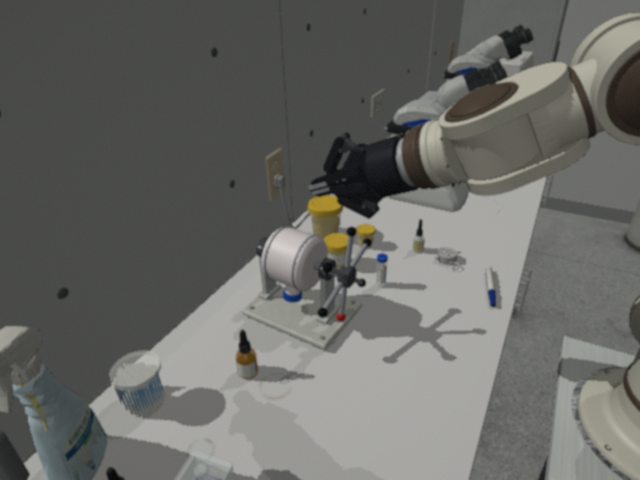

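{"fn": "servo_tool", "kwargs": {
  "motion": [
    [[0,0,0,0.14,0,0],[0,0,0,0.14,0,0],[0,0,0,0.14,0,0],[0,0,0,0.14,0,0],[0,0,0,0.14,0,0]]
  ]
}}

```text
time: 4.65
ee_pos: [0.5485, 0.0623, 0.332]
tcp_rot: [156.6, 1.3, 83.0]
wrist_force: [0.2, -0.4, 0.9]
opening: -0.0001
```

{"fn": "servo_tool", "kwargs": {
  "motion": [
    [[0,0,0,0.14,0,0],[0,0,0,0.14,0,0],[0,0,0,0.13,0,0],[0,0,0,0,0,0],[0,0,0,0,0,0]]
  ]
}}

```text
time: 5.15
ee_pos: [0.5499, 0.0623, 0.3286]
tcp_rot: [179.9, 1.4, 83.0]
wrist_force: [0.1, -0.9, 0.2]
opening: -0.0001
```

```bash
cat > st.py <<'E'
from h import *
from scipy.spatial.transform import Rotation as Ro
from workcell import bot
q=np.load("q.npy"); HUB=M(*q[:3])([[-.086,0,.13]])[0]
def corner():
    o=bot.get_obs(); R=Ro.from_euler("xyz",o["tcp_rot"],degrees=True); p=np.array(o["ee_pos"])
    es=np.array([np.sin(q[2]),-np.cos(q[2]),0]);ex=np.array([np.cos(q[2]),np.sin(q[2]),0])
    d=p-HUB
    Rt=np.c_[-es,ex,[0,0,-1]]
    rv=(R.inv()*Ro.from_matrix(Rt)).as_rotvec()
    print("t",o["time"],"corner s,h mm",((d@es)*1e3+11).round(1),(d[2]*1e3-19).round(1),"out-of-plane x",(d@ex*1e3).round(1),"rotvec to vertical",rv.round(3),"F",np.round(o["wrist_force"],1))
E
python3 -c "
from st import *
corner()"
```

```text
t 5.15 corner s,h mm -41.4 179.6 out-of-plane x 16.6 rotvec to vertical [ 0.001  0.025 -0.039] F [ 0.1 -0.9  0.2]
```

{"fn": "servo_tool", "kwargs": {
  "motion": [
    [[-15,-6,0,0,0.025,-0.039],[-15,-6,5,0,0,0],[-14,-5,20,0,0,0],[0,0,25,0,0,0],[0,0,20,0,0,0]]
  ]
}}

```text
time: 5.65
ee_pos: [0.5267, 0.0202, 0.2614]
tcp_rot: [179.5, -0.0, 85.3]
wrist_force: [-0.5, 0.2, -0.9]
opening: 0.0
```

{"fn": "servo_tool", "kwargs": {
  "motion": [
    [[0,0,0,0,0,0]]
  ]
}}

```text
time: 5.75
ee_pos: [0.5262, 0.0205, 0.2597]
tcp_rot: [179.8, 0.0, 85.3]
wrist_force: [1.1, 0.4, -0.8]
opening: 0.0
```

```bash
cat >> st.py <<'E'
import cv2
def snap(tag,side=True,top=False):
    for n,o,k,c in(("side",(230,170),4.5,side),("top",(230,190),4.5,top)):
        if not c: continue
        p=bot.camera(n);a=p["color"][:,:,::-1]
        a=cv2.resize(a[o[1]:o[1]+130,o[0]:o[0]+160],None,fx=k,fy=k,interpolation=cv2.INTER_CUBIC)
        cv2.imwrite(f"pics/{n}_{tag}.png",a)
E
python3 -c "
from st import *
corner();snap('a',True,True)"
```

```text
t 5.75 corner s,h mm 2.3 110.7 out-of-plane x -3.5 rotvec to vertical [0.004 0.    0.001] F [ 1.1  0.4 -0.8]
```

View pics/side_a.png

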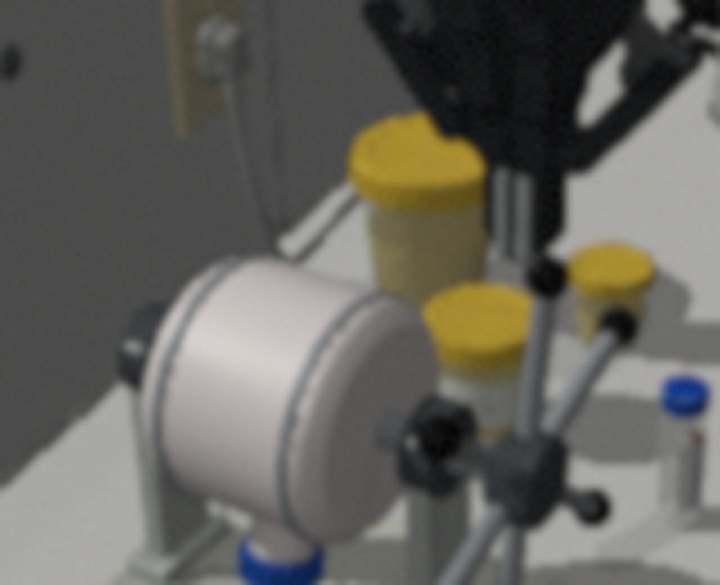

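View pics/top_a.png

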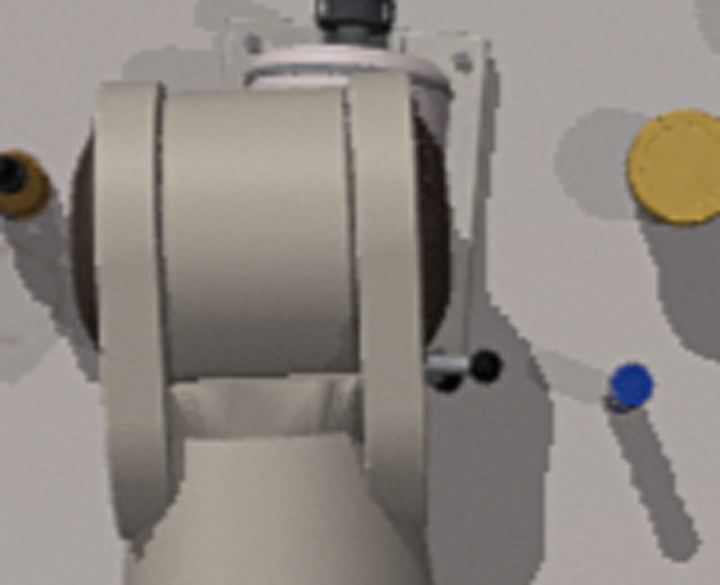

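```bash
python3 -c "
from st import *
p=bot.camera('side');o=bot.get_obs()['ee_pos']
for dx in(-.012,.012):
  for dy in (-.011,.011): print(dx,dy,((proj(p,[o[0]+dx,o[1]+dy,o[2]-.019])-[230,170]+.5)*4.5).round())
"
```

```text
-0.012 -0.011 [[563. 236.]]
-0.012 0.011 [[539. 264.]]
0.012 -0.011 [[504. 223.]]
0.012 0.011 [[479. 250.]]
```

{"fn": "servo_tool", "kwargs": {
  "motion": [
    [[0,1,10,0,0,0],[0,1,10,0,0,0],[0,1,10,0,0,0],[0,0,10,0,0,0],[0,0,4,0,0,0]]
  ]
}}

```text
time: 6.4
ee_pos: [0.5309, 0.0204, 0.2135]
tcp_rot: [-180.0, 0.0, 85.4]
wrist_force: [-0.2, -0.3, 0.2]
opening: -0.0004
```

{"fn": "servo_tool", "kwargs": {
  "motion": [
    [[0,0,0,0,0,0]]
  ]
}}

```text
time: 6.5
ee_pos: [0.531, 0.0204, 0.2143]
tcp_rot: [180.0, 0.0, 85.4]
wrist_force: [-0.1, -0.1, 1.0]
opening: -0.0003
```

```bash
python3 -c "
from st import *
corner();snap('b')"
```

```text
t 6.5 corner s,h mm 1.9 65.3 out-of-plane x 1.3 rotvec to vertical [0.001 0.    0.001] F [-0.1 -0.1  1. ]
```

View pics/side_b.png

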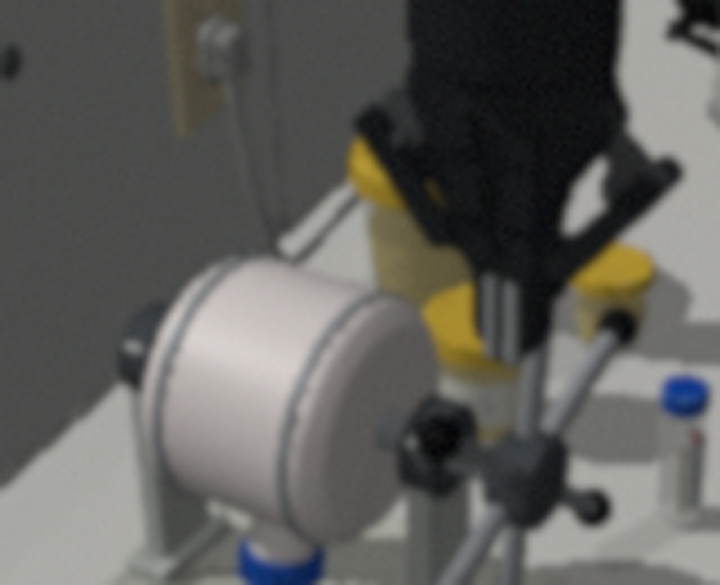

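{"fn": "servo_tool", "kwargs": {
  "motion": [
    [[-4,0,0.4,0,0,0],[-4,0,0.4,0,0,0],[-4.4,0,1.2,0,0,0],[-4.4,0,1.2,0,0,0],[-4.4,0,1.2,0,0,0]]
  ]
}}

```text
time: 7.05
ee_pos: [0.5297, -0.0011, 0.2112]
tcp_rot: [179.8, -0.0, 85.4]
wrist_force: [0.8, 2.1, 2.7]
opening: -0.0002
```

{"fn": "servo_tool", "kwargs": {
  "motion": [
    [[-3.4,0,1.6,0,0,0],[-3.4,0,1.6,0,0,0],[-3.4,0,1.6,0,0,0]]
  ]
}}

```text
time: 7.35
ee_pos: [0.5288, -0.0112, 0.2061]
tcp_rot: [179.9, 0.0, 85.4]
wrist_force: [0.2, 0.7, 2.3]
opening: 0.0
```

```bash
python3 -c "
from st import *
corner();snap('c')"
```

```text
t 7.35 corner s,h mm 33.6 57.1 out-of-plane x 1.7 rotvec to vertical [0.002 0.    0.001] F [0.2 0.7 2.3]
```

View pics/side_c.png

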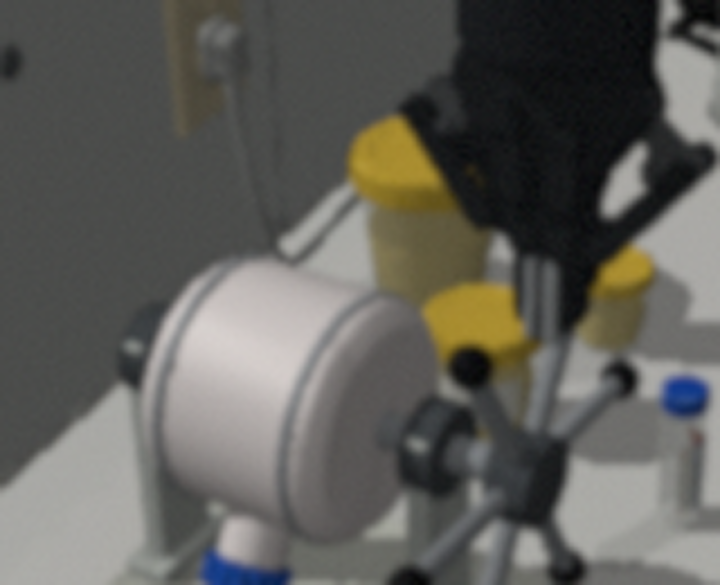

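{"fn": "servo_tool", "kwargs": {
  "motion": [
    [[-3.1,0,2.2,0,0,0],[-3.1,0,2.2,0,0,0],[-3.1,0,2.2,0,0,0],[-2.7,0,2.7,0,0,0],[-2.7,0,2.7,0,0,0]]
  ]
}}

```text
time: 7.9
ee_pos: [0.5276, -0.0259, 0.1939]
tcp_rot: [179.9, 0.0, 85.4]
wrist_force: [0.5, 0.8, 2.5]
opening: 0.0001
```

{"fn": "servo_tool", "kwargs": {
  "motion": [
    [[-2.7,0,2.7,0,0,0],[-2.1,0,3.1,0,0,0],[-2.1,0,3.1,0,0,0],[-2.1,0,3.1,0,0,0],[0,0,0,0,0,0]]
  ]
}}

```text
time: 8.4
ee_pos: [0.5267, -0.0348, 0.1815]
tcp_rot: [179.9, 0.0, 85.4]
wrist_force: [-0.9, -0.4, 0.8]
opening: -0.0005
```

```bash
python3 -c "
from st import *
corner();snap('d')"
```

```text
t 8.4 corner s,h mm 57.3 32.5 out-of-plane x 1.5 rotvec to vertical [0.001 0.    0.001] F [-0.9 -0.4  0.8]
```

View pics/side_d.png

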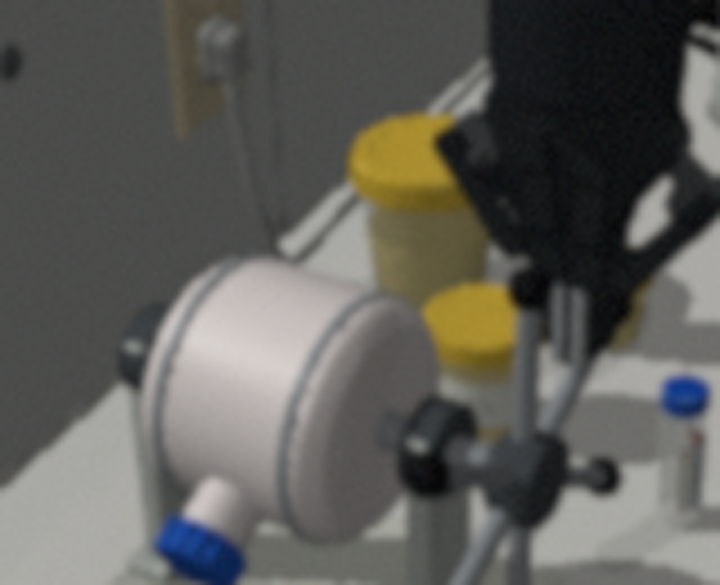

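{"fn": "servo_tool", "kwargs": {
  "motion": [
    [[0,0,-25,0,0,0],[0,0,-30,0,0,0],[0,0,-25,0,0,0],[32,0,0,0,0,0],[32,-1,0,0,0,0]]
  ]
}}

```text
time: 8.95
ee_pos: [0.5313, 0.0297, 0.2628]
tcp_rot: [179.8, -0.0, 85.3]
wrist_force: [-0.4, 0.9, -0.9]
opening: 0.0
```

{"fn": "servo_tool", "kwargs": {
  "motion": [
    [[0,0,0,0,0,0],[0,0,15,0,0,0],[0,0,17,0,0,0],[0,0,15,0,0,0],[0,0,0,0,0,0]]
  ]
}}

```text
time: 9.45
ee_pos: [0.5301, 0.0291, 0.2129]
tcp_rot: [-179.9, 0.0, 85.4]
wrist_force: [0.2, 0.4, 1.3]
opening: -0.0
```

```bash
python3 -c "
from st import *
corner();snap('e')"
```

```text
t 9.45 corner s,h mm -6.6 63.9 out-of-plane x -0.4 rotvec to vertical [-0.002  0.001  0.001] F [0.2 0.4 1.3]
```

View pics/side_e.png

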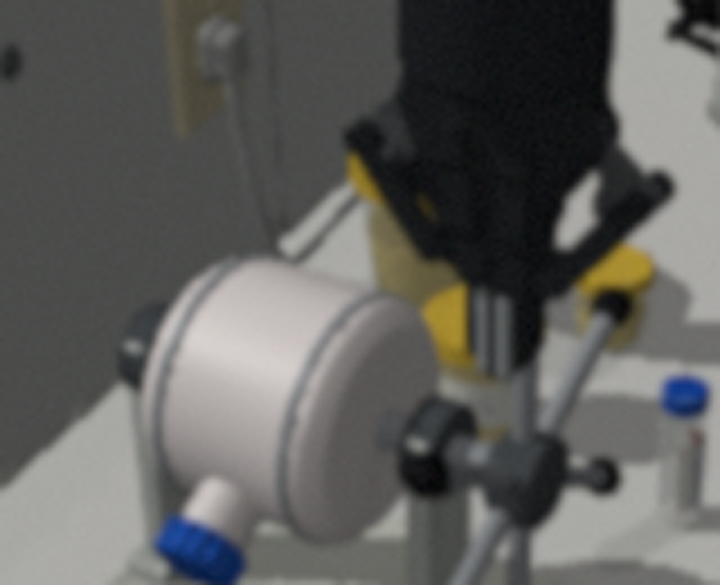

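{"fn": "servo_tool", "kwargs": {
  "motion": [
    [[-4.1,0,-0.1,0,0,0],[-4.1,0,-0.1,0,0,0],[-4.1,0,-0.1,0,0,0],[-4.1,0,-0.1,0,0,0],[-4.4,0,1.2,0,0,0]]
  ]
}}

```text
time: 10.0
ee_pos: [0.5295, 0.0082, 0.2148]
tcp_rot: [179.8, 0.0, 85.4]
wrist_force: [1.3, 2.3, 1.5]
opening: 0.0001
```

{"fn": "servo_tool", "kwargs": {
  "motion": [
    [[-4.4,0,1.2,0,0,0],[-4.4,0,1.2,0,0,0],[-3.4,0,1.6,0,0,0],[-3.4,0,1.6,0,0,0],[-3.4,0,1.6,0,0,0]]
  ]
}}

```text
time: 10.5
ee_pos: [0.5279, -0.0107, 0.2071]
tcp_rot: [179.9, 0.0, 85.4]
wrist_force: [0.1, 2.0, 2.2]
opening: -0.0001
```

{"fn": "servo_tool", "kwargs": {
  "motion": [
    [[-3.1,0,2.2,0,0,0],[-3.1,0,2.2,0,0,0],[-3.1,0,2.2,0,0,0],[-2.7,0,2.7,0,0,0],[-2.7,0,2.7,0,0,0]]
  ]
}}

```text
time: 11.0
ee_pos: [0.5266, -0.0252, 0.1949]
tcp_rot: [179.9, 0.0, 85.4]
wrist_force: [0.5, 0.3, 3.7]
opening: 0.0003
```

{"fn": "servo_tool", "kwargs": {
  "motion": [
    [[-2.7,0,2.7,0,0,0],[-2.1,0,3.1,0,0,0],[-2.1,0,3.1,0,0,0],[-2.1,0,3.1,0,0,0],[0,0,0,0,0,0]]
  ]
}}

```text
time: 11.5
ee_pos: [0.5257, -0.0342, 0.1825]
tcp_rot: [179.9, 0.0, 85.3]
wrist_force: [0.7, 0.5, -0.2]
opening: -0.0001
```

```bash
python3 -c "
from st import *
corner();snap('f')"
```

```text
t 11.5 corner s,h mm 56.8 33.5 out-of-plane x 0.5 rotvec to vertical [0.001 0.    0.001] F [ 0.7  0.5 -0.2]
```

View pics/side_f.png

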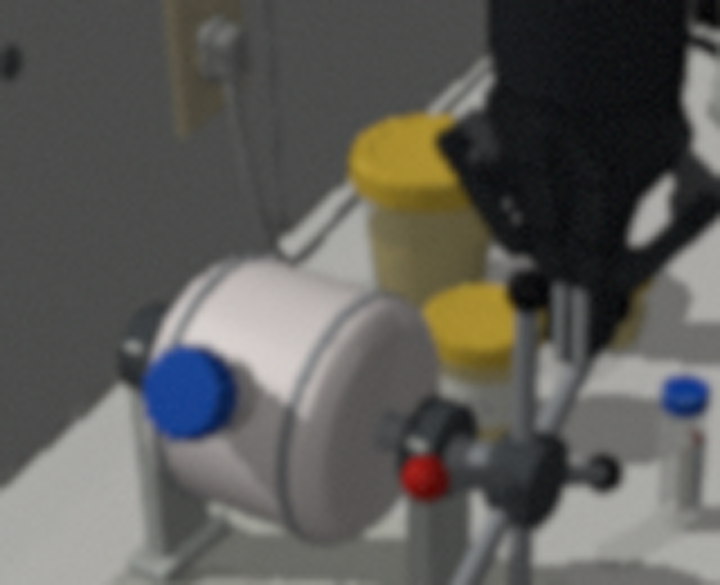

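{"fn": "servo_tool", "kwargs": {
  "motion": [
    [[0,0,-25,0,0,0],[0,0,-30,0,0,0],[0,0,-25,0,0,0],[32,0,0,0,0,0],[32,-1,0,0,0,0]]
  ]
}}

```text
time: 12.05
ee_pos: [0.5303, 0.0303, 0.2638]
tcp_rot: [179.8, -0.0, 85.3]
wrist_force: [0.5, 0.4, 0.6]
opening: 0.0003
```

```bash
python3 -c "
from st import *
corner();snap('g')
p=bot.camera('side')
for th in np.radians([296,300,304,308]):
  print(np.degrees(th),((proj(p,M(*q[:3])(balls(th)))-[230,170]+.5)*4.5).round().tolist())
"
```

```text
t 12.05 corner s,h mm -7.9 114.8 out-of-plane x -0.2 rotvec to vertical [ 0.003 -0.    -0.001] F [0.5 0.4 0.6]
296.0 [[423.0, 501.0], [520.0, 301.0], [612.0, 294.0], [612.0, 455.0], [531.0, 632.0], [435.0, 669.0]]
300.0 [[427.0, 485.0], [528.0, 293.0], [615.0, 301.0], [609.0, 468.0], [524.0, 640.0], [431.0, 664.0]]
304.0 [[432.0, 470.0], [536.0, 287.0], [617.0, 309.0], [605.0, 482.0], [517.0, 648.0], [427.0, 658.0]]
308.0 [[436.0, 454.0], [543.0, 281.0], [620.0, 317.0], [601.0, 495.0], [510.0, 655.0], [423.0, 651.0]]
```

View pics/side_g.png

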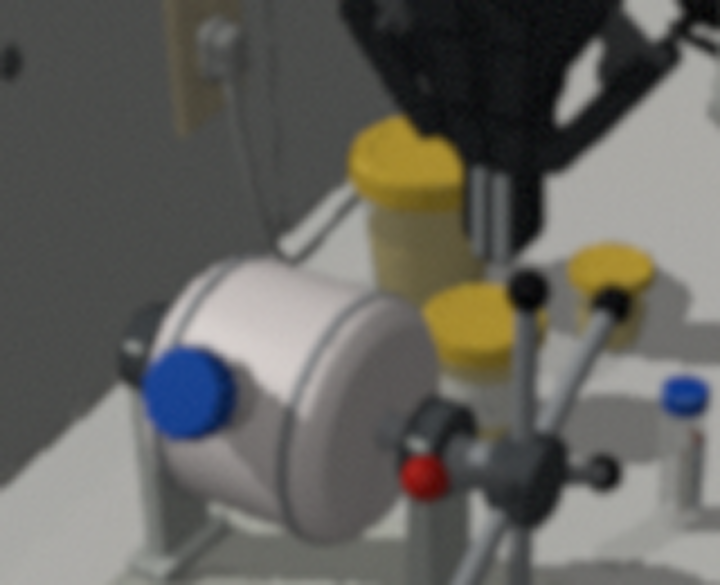

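{"fn": "servo_tool", "kwargs": {
  "motion": [
    [[8,0,0,0,0,0],[0,0,15,0,0,0],[0,0,20,0,0,0],[0,0,15,0,0,0],[0,0,0,0,0,0]]
  ]
}}

```text
time: 12.65
ee_pos: [0.5298, 0.0375, 0.2109]
tcp_rot: [-179.9, 0.0, 85.3]
wrist_force: [-0.7, -0.6, -0.6]
opening: -0.0002
```

{"fn": "servo_tool", "kwargs": {
  "motion": [
    [[-4,0,0,0,0,0],[-4,0,0,0,0,0],[-4,0,0,0,0,0],[-4,0,0,0,0,0],[-4,0,0,0,0,0]]
  ]
}}

```text
time: 13.15
ee_pos: [0.5293, 0.0177, 0.2137]
tcp_rot: [179.8, -0.0, 85.4]
wrist_force: [1.4, 1.5, 2.0]
opening: 0.0
```

{"fn": "servo_tool", "kwargs": {
  "motion": [
    [[-4,0,0,0,0,0],[-4,0,0.6,0,0,0],[-4,0,1.1,0,0,0],[-4,0,1.2,0,0,0],[-3.4,0,1.5,0,0,0]]
  ]
}}

```text
time: 13.65
ee_pos: [0.5275, -0.0017, 0.2087]
tcp_rot: [179.9, 0.0, 85.4]
wrist_force: [0.3, 1.1, 1.7]
opening: -0.0002
```

```bash
python3 -c "
from st import *
corner()"
```

```text
t 13.65 corner s,h mm 24.3 59.7 out-of-plane x -0.4 rotvec to vertical [0.002 0.    0.001] F [0.3 1.1 1.7]
```

{"fn": "servo_tool", "kwargs": {
  "motion": [
    [[-3.1,0,1.2,0,0,0],[-3.1,0,1.2,0,0,0],[-3.1,0,1.2,0,0,0],[-3,0,2,0,0,0],[-3,0,2,0,0,0]]
  ]
}}

```text
time: 14.15
ee_pos: [0.5263, -0.0169, 0.201]
tcp_rot: [179.9, 0.0, 85.4]
wrist_force: [0.0, 1.0, 2.9]
opening: -0.0002
```

{"fn": "servo_tool", "kwargs": {
  "motion": [
    [[-3,0,2,0,0,0],[-2.5,0,2.5,0,0,0],[-2.5,0,2.5,0,0,0],[-2.5,0,2.5,0,0,0],[-2.2,0,2.5,0,0,0]]
  ]
}}

```text
time: 14.65
ee_pos: [0.5253, -0.0296, 0.189]
tcp_rot: [179.9, 0.0, 85.4]
wrist_force: [0.7, -0.2, 3.0]
opening: -0.0001
```

{"fn": "servo_tool", "kwargs": {
  "motion": [
    [[-1.5,0,1.5,0,0,0],[0,0,0,0,0,0],[0,0,0,0,0,0]]
  ]
}}

```text
time: 14.95
ee_pos: [0.525, -0.0308, 0.1873]
tcp_rot: [179.9, 0.0, 85.4]
wrist_force: [-0.1, -0.6, 0.4]
opening: -0.0002
```

```bash
python3 -c "
from st import *
corner();snap('h')
p=bot.camera('side')
for th in np.radians([352,356,360,364]):
  m=M(*q[:3])
  print(np.degrees(th),((proj(p,m(balls(th)))-[230,170]+.5)*4.5).round().tolist(),'neck',((proj(p,m([[.026,-.088*np.sin(th),.13+.088*np.cos(th)]]))-[230,170]+.5)*4.5).round())
"
```

```text
t 14.95 corner s,h mm 53.4 38.3 out-of-plane x -0.5 rotvec to vertical [0.001 0.    0.001] F [-0.1 -0.6  0.4]
352.0 [[512.0, 309.0], [608.0, 288.0], [615.0, 442.0], [538.0, 623.0], [440.0, 673.0], [420.0, 517.0]] neck [[268. 232.]]
356.0 [[520.0, 301.0], [612.0, 294.0], [612.0, 455.0], [531.0, 632.0], [435.0, 669.0], [423.0, 501.0]] neck [[277. 224.]]
360.0 [[528.0, 293.0], [615.0, 301.0], [609.0, 468.0], [524.0, 640.0], [431.0, 664.0], [427.0, 485.0]] neck [[286. 217.]]
364.0 [[536.0, 287.0], [617.0, 309.0], [605.0, 482.0], [517.0, 648.0], [427.0, 658.0], [432.0, 470.0]] neck [[294. 211.]]
```

View pics/side_h.png

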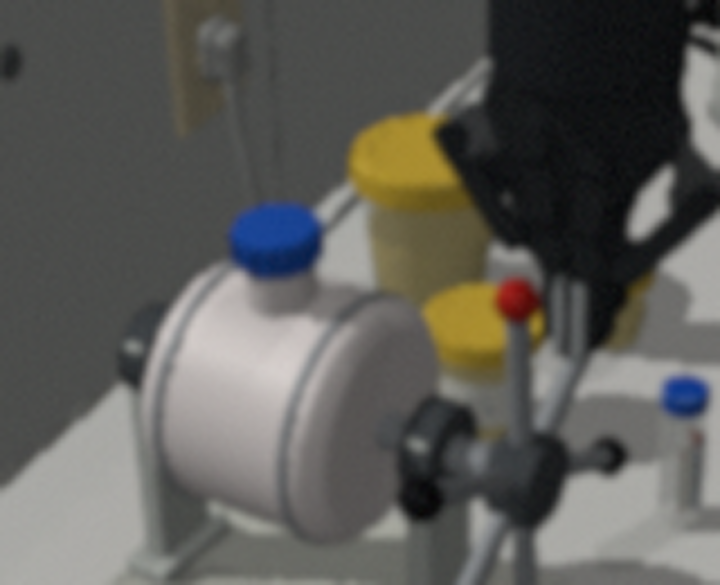

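{"fn": "servo_tool", "kwargs": {
  "motion": [
    [[-0.8,0,1.2,0,0,0],[-0.8,0,1.2,0,0,0],[-0.8,0,1.2,0,0,0],[0,0,0,0,0,0],[0,0,0,0,0,0]]
  ]
}}

```text
time: 15.55
ee_pos: [0.525, -0.0332, 0.1839]
tcp_rot: [179.9, 0.0, 85.4]
wrist_force: [-0.5, 0.5, 1.4]
opening: 0.0
```

```bash
python3 -c "
from st import *
corner();snap('i')"
```

```text
t 15.55 corner s,h mm 55.9 34.9 out-of-plane x -0.3 rotvec to vertical [0.002 0.    0.001] F [-0.5  0.5  1.4]
```

View pics/side_i.png

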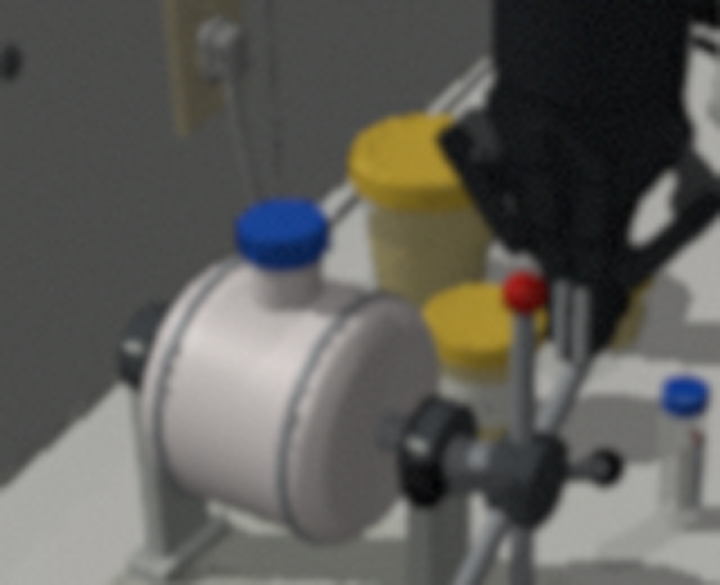

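{"fn": "servo_tool", "kwargs": {
  "motion": [
    [[0,0,-15,0,0,0],[0,0,-30,0,0,0],[0,0,-35,0,0,0],[0,0,-35,0,0,0],[0,-30,-10,0,0,0]]
  ]
}}

```text
time: 16.1
ee_pos: [0.4971, -0.031, 0.3111]
tcp_rot: [179.7, 0.0, 85.4]
wrist_force: [-0.2, -0.1, 0.2]
opening: 0.0002
```

{"fn": "servo_tool", "kwargs": {
  "motion": [
    [[0,-45,0,0,0,0],[-20,-45,0,0,0,0],[-45,-30,0,0,0,0.08],[-45,-10,0,0,0,0.08],[-45,0,0,0,0,0.08]]
  ]
}}

```text
time: 16.6
ee_pos: [0.3432, -0.17, 0.3094]
tcp_rot: [179.8, 0.0, 71.5]
wrist_force: [1.2, -0.7, -0.3]
opening: 0.0001
```

{"fn": "servo_tool", "kwargs": {
  "motion": [
    [[-45,0,0,0,0,0.08],[-45,0,0,0,0,0.08],[-45,0,0,0,0,0.08],[-45,0,0,0,0,0.08],[-45,0,0,0,0,0.08]]
  ]
}}

```text
time: 17.1
ee_pos: [0.24, -0.369, 0.3084]
tcp_rot: [179.9, -0.1, 48.5]
wrist_force: [1.6, -0.0, 0.4]
opening: -0.0002
```

{"fn": "servo_tool", "kwargs": {
  "motion": [
    [[0,0,0,0,0,0],[0,0,0,0,0,0]]
  ]
}}

```text
time: 17.3
ee_pos: [0.2406, -0.3679, 0.3083]
tcp_rot: [179.9, -0.1, 48.6]
wrist_force: [-0.1, 1.1, -0.4]
opening: -0.0003
```

```bash
python3 -c "
from st import *
snap('j',True,True)
p=bot.camera('side')
r=bot.look_for(p,'neck_top');print(r[:1],bot.get_obs()['time'],bot.get_obs()['ee_pos'])
t=bot.camera('top');m=M(*q[:3])
for d in(-6,0,6):
  th=np.radians(d);P=np.r_[m(balls(th)),m([[.026,-.088*np.sin(th),.13+.088*np.cos(th)]])]
  print(d,((proj(t,P)-[230,190]+.5)*4.5).round().tolist())
"
```

```text
[{'rect': [263.7, 213.4, 65.1, 79.0], 'confidence': 0.68}] 17.5 [ 0.24205135 -0.36653549  0.30874044]
-6 [[305.0, 344.0], [463.0, 363.0], [475.0, 378.0], [346.0, 375.0], [200.0, 358.0], [172.0, 343.0], [324.0, 119.0]]
0 [[324.0, 346.0], [472.0, 365.0], [467.0, 378.0], [330.0, 374.0], [190.0, 356.0], [179.0, 342.0], [342.0, 121.0]]
6 [[342.0, 347.0], [480.0, 367.0], [457.0, 378.0], [314.0, 372.0], [182.0, 354.0], [187.0, 341.0], [361.0, 122.0]]
```

View pics/side_j.png

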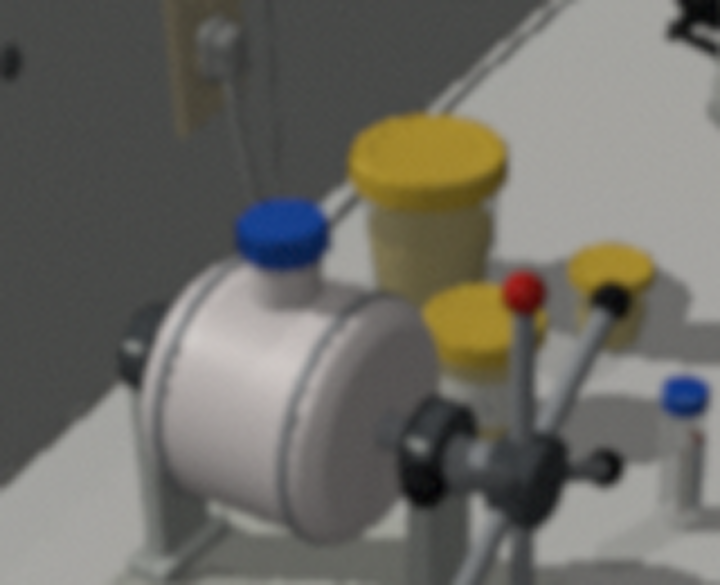

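View pics/top_j.png

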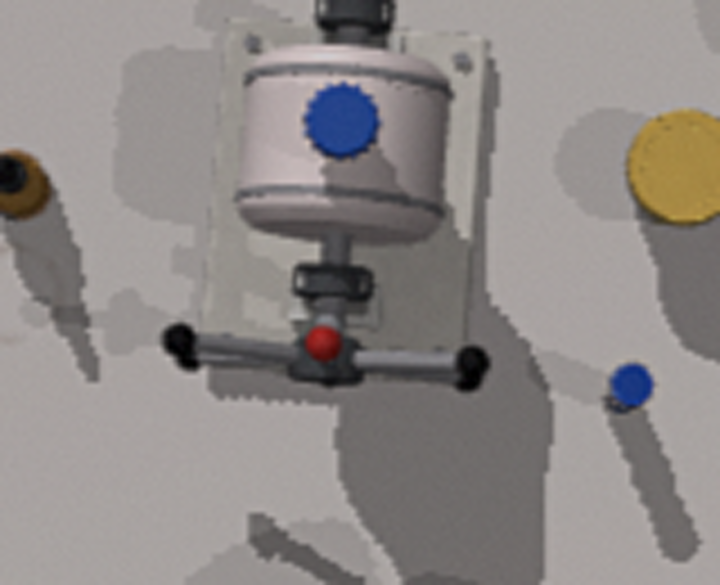

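```bash
python3 -c "
from workcell import bot
print(bot.job_done(), bot.get_obs()['time'])"
```

```text
the job is handed in; nothing more can be done
the job is handed in; nothing more can be done
```

The filler neck and the red-ended spoke now point straight up, and the job is handed in at about 17.5 s of the 62 s allowed. I turned the wheel clockwise, pushing three spokes in turn from above with the shut fingertips, then a last nudge of about 4°. After that I lifted clear and moved the arm away.

**Last checks:**
- **Neck angle:** in the top picture the cap centre is at (342, 120) against (342, 121) expected for 0°, and the red ball at (323, 343) against (324, 346). The side picture agrees to about 1°.
- **Mixer and nearby objects:** by eye, the mixer, cup, bottle and vial stand upright and unshifted in the top picture. The final side crop cuts off the bottle. I did not re-measure their positions in millimetres.
- **Forces:** the wrist force read at most about 4 N at the end of each move call. I saw no contact with the drum or neck in the pictures, but there is no direct reading for that.

**What went differently:**
- **Tool angle:** I first tried to hold the tool level, but a joint range limit stopped it and the tool drifted over the mixer at z = 0.33 m, touching nothing. I went back to a vertical tool.
- **Neck detector:** the trained network's box for the neck top took in the whole drum, so I relied on the marked picture points instead.

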